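Dress the candle stall: each candle in its own holder

ROBOT

A 6-joint arm with a two-finger parallel gripper is mounted at the origin on the work surface. World frame = base frame: x ahead of the robot, y to its left, z up, the work surface at z = 0. Lengths are in m, angles in rad, forces in N, time in s.
With the tool pointing down it reaches from about 0.25 to 0.85 m from the base axis. Payload 12.5 kg.
Tool frame: the origin (TCP) lies midway between the tips of the shut fingers; the grasp point (between the pads) lies 19 mm behind it (ctrl.grasp_offset is the distance from the TCP to the grasp point, in m); z points along the fingers, y is the line along which they close (so a half turn about z gives the same grasp; the last joint's range is limited). The gripper opens to 93 mm and grips with 3 to 60 N. Pads are 15 mm wide; open, the fingers measure 128 mm over their backs; the gripper's body (75 mm by 188 mm) begins 65 mm behind the grasp point.
Start: joints at [-0.085, 0.351, 1.652, -0, 1.139, -0.085], TCP at [0.55, 0, 0.219] pointing down, gripper open.
Joint ranges: [-2.75, 2.75], [-0.79, 2.1], [0.01, 2.65], [-1.57, 4.71], [0.07, 3.14], [-2.87, 2.87]. Speed limits (rad/s): [2.22, 2.22, 2.79, 3.14, 3.14, 3.14].

INTERFACE

Orientations are given as [roll, pitch, yaw] about the fixed x, y, z axes, in that order (R = Rz(yaw) Ry(pitch) Rx(roll)).
In Python, from rig import ctrl, imaging gives the robot as it stands. The module is installed in compiled form; this text tells all that it offers.
- The arm moves only by the tool send_rows, never from a script. Its argument "series" is a list of rows, each a list of 5 numbers: the finger opening in m, from 0 to 0.093, then the shift along the tool's x, y, z in m, then the turn about the tool's z in degrees. A call has 1 to 10 rows; each row shifts and turns the commanded pose from where the row before left it, along the tool's axes as they then stand; what a row does not reach is not made up. A row lasts 1/10 s, in which the tool goes at most 50 mm and 8.59 degrees, less where a joint would pass 70% of its speed; a pose out of reach is approached as far as the arm can. A call is refused whole if a number of a shift passes 0.05 or a number of a turn 8.59, either way. A call with a gripper value outside its range is refused whole. The fingers move at their own pace and stop on an object; "grip_force" is the grip in N (left out, the last holds). Time passes only in rows, so rows that do not move let the fingers close. It gives the time, the measured TCP pose, the force, the opening and the grip force at its end, in the units of the state.
- ctrl.observe(): the state, without advancing time (a new reading comes with each control period).
- imaging.get_image(name): name is "scene" or "side" or "wrist"; returns a dict with "color" (480x640x3 uint8, red, green, blue), "range_z" (480x640 float32, m along the optical axis (not along the pixel's ray), 0 where there is no reading), "fx", "fy", "cx", "cy" (pixels), "D" ([k1, k2, p1, p2, k3] as OpenCV has them; the pictures are not rectified), "R" (3x3) and "t" (3): a world point X has camera coordinates R X + t. Camera axes: x right, y down, z forward; pixel columns grow to the right and rows downward; lengths in m; the calibration is good to about 2 mm. A picture is of the moment at which its call begins.
- ctrl.close_job(): hands the job in; it is judged then, once.
The state is a dict: "t": time; "joint_positions": joint angles; "dq": joint speeds; "joint_efforts": joint torques, N m; "ee_pos": TCP position; "tcp_rot": TCP orientation; "force": force on the tool from outside, world axes, zero at the start; "torque": the same for the moment, N m; "width": finger opening in m; "gripper_force": force on a finger pad.
Only numpy, scipy, OpenCV 4.12 (cv2) and the standard library are available. Lean on these libraries where they do the work, as an engineer would, in place of code of your own. Each camera call takes 0.05 s, during which the arm holds its last target. There are 200 camera calls.

TASK

Dress the stall's candle display: pick up the four loose candles on the counter and stand each one upright in the holder made for it - the slim candle down in the copper-lined black cup, the short squat one down in the seat of the birch log, the big round pillar on the round iron plate, and the square one on the square wooden tray with its sides parallel to the tray's. Set them down gently, let no candle topple, and leave the holders, the little wooden fir tree and the white ceramic house standing where they are.

Things in the scene. Friction and masses are not known exactly. Their poses are not given: they have to be found in the camera images.
- candle_slim: The slimmest of four unlit candles of the same plain ivory wax: an upright round candle, 36 mm in diameter, 62 mm tall, about 57 g. Belongs in cup_holder. Its origin is the centre of its underside, z up; it starts upright on the counter. 
- candle_short: The low, squat round candle of ivory wax: 48 mm in diameter, 50 mm tall, about 80 g. Belongs in log_holder. Its origin is the centre of its underside, z up; it starts upright on the counter. 
- candle_pillar: The big round pillar candle of ivory wax: 60 mm in diameter, 100 mm tall, about 250 g. Belongs on round_plate. Its origin is the centre of its underside, z up; it starts upright on the counter. 
- candle_square: The square block candle of ivory wax: 50 x 50 mm in plan, 72 mm tall, about 160 g. Belongs on square_tray. Its origin is the centre of its underside, z up; it starts upright on the counter. Its x and y axes are square to its sides. All four candles carry a thin curved wick, 9 mm long, look only.
- cup_holder: Black turned wooden candle cup, 72 mm in diameter and 80 mm tall, with a groove round its waist and a copper-lined round seat in its top: 54 mm in inner diameter, flat floor 60 mm above the underside (20 mm deep). Loose, 350 g; must stay where it stands. Its origin is the centre of its underside, z up; it starts upright on the counter. 
- log_holder: Short standing birch log with white flecked bark, about 100 mm in diameter and 86.5 mm tall, with a steel-lined round seat turned in its pale top: 66 mm in inner diameter, flat floor 76 mm above the underside (10.5 mm deep). Loose, 450 g; must stay where it stands. Its origin is the centre of its underside, z up; it starts upright on the counter. 
- round_plate: Round dark iron candle plate, 91 mm in outer diameter, with a flared rim 18 mm above the counter; flat round floor 8 mm above the counter, about 77 mm across. Loose, 400 g; must stay where it stands. Its origin is the centre of its underside, z up; it starts upright on the counter. 
- square_tray: Square dark wooden candle tray, 80 x 80 mm outside, 68 x 68 mm inside, rim 18 mm above the counter, flat floor 8 mm above the counter. Loose, 350 g; must stay where it stands. Its origin is the centre of its underside, z up; it starts upright on the counter. Its x and y axes are square to its sides.
- wood_tree: Bystander: little turned dark wooden fir tree in three tiers, 56 mm in diameter at its widest, 112 mm tall, 90 g, loose. Not part of the job: leave it standing where it is. Its origin is the centre of its underside, z up; it starts upright on the counter. The ten listed things start at least 105 mm apart, centre to centre.
- lantern_house: Bystander: small white ceramic house with a gabled roof, 64 x 64 x 85 mm tall, 220 g, loose: leave it standing where it is. Its origin is the centre of its underside, z up; it starts upright on the counter. Between the things lie pine cones and chestnuts under 40 mm high, free to be nudged; stock stands at the far edge (x above 0.78, up to 175 mm tall) and the sides (|y| above 0.47, up to 115 mm).
Not all that is in view belongs to the job. Leave any yellow look-alike of the candle_square alone. Leave any turquoise look-alike of the candle_short alone.

How it is judged:
At the end, for the whole second after the job is handed in: Each candle rests upright (0.1 rad) on the floor of its own holder: its foot within 4 mm of the floor height and 11.5 mm (square one 13.5 mm) of the holder axis, the square one within 0.21 rad of parallel to its tray; every holder level (horizontal distance between candle_slim and cup_holder below 0.0115 m and z of candle_slim in the frame of cup_holder between 0.056 and 0.064 m and angle between each of candle_slim, candle_short, candle_pillar, candle_square's own z axis and vertical below 0.1 rad and angle between each of cup_holder, log_holder, round_plate, square_tray's own z axis and vertical below 0.08 rad and linear speed of each of candle_slim, candle_short, candle_pillar, candle_square below 0.03 m/s and angular speed of each of candle_slim, candle_short, candle_pillar, candle_square below 0.3 rad/s and horizontal distance between candle_short and log_holder below 0.0115 m and z of candle_short in the frame of log_holder between 0.072 and 0.08 m and horizontal distance between candle_pillar and round_plate below 0.0115 m and z of candle_pillar in the frame of round_plate between 0.004 and 0.012 m and horizontal distance between candle_square and square_tray below 0.0135 m and z of candle_square in the frame of square_tray between 0.004 and 0.012 m and (angle between the x axis of candle_square and the x axis of square_tray, either way round below 0.21 rad or angle between the x axis of candle_square and the y axis of square_tray, either way round below 0.21 rad)); the robot touches nothing.
It fails at once if a candle toppled over (tilted more than 0.8 rad) (angle between any of candle_slim, candle_short, candle_pillar, candle_square's own z axis and vertical above 0.8 rad).
It fails at once if a candle was dropped into its holder instead of being set down (faster than 0.7 m/s within 30 mm of its seat) ((horizontal distance between candle_slim and cup_holder below 0.03 m and z of candle_slim in the frame of cup_holder between 0.058 and 0.09 m and linear speed of candle_slim above 0.7 m/s) or (horizontal distance between candle_short and log_holder below 0.03 m and z of candle_short in the frame of log_holder between 0.074 and 0.106 m and linear speed of candle_short above 0.7 m/s) or (horizontal distance between candle_pillar and round_plate below 0.03 m and z of candle_pillar in the frame of round_plate between 0.006 and 0.038 m and linear speed of candle_pillar above 0.7 m/s) or (horizontal distance between candle_square and square_tray below 0.03 m and z of candle_square in the frame of square_tray between 0.006 and 0.038 m and linear speed of candle_square above 0.7 m/s)).
It fails at once if a holder was pushed more than 30 mm from its place (distance of any of cup_holder, log_holder, round_plate, square_tray from where it was at the start of the episode above 0.03 m).
It fails at once if the wooden tree or the ceramic house was pushed more than 30 mm or knocked over (distance of any of wood_tree, lantern_house from where it was at the start of the episode above 0.03 m or angle between any of wood_tree, lantern_house's own z axis and vertical above 0.5 rad).
It also fails if it takes over 90 s, if anything falls off the work surface, if the arm or the gripper's body presses on something with over 40 N, if the wrist force passes 120 N, or if a joint passes its speed limit or range.

## Working session

There is one attempt and no reset: what is moved stays moved. The work goes in short steps, Python scripts to look and compute and a tool call to move; the robot and the scene stay as the last step left them, time stands still between calls to the robot, and variables do not carry over. Pictures are saved under pics/ and viewed, at most 14 in all, crops included, and the job is handed in when it is done.

Besides the shell and the picture viewer there is one more tool, called after "Call:" in YAML: its name, and indented under it one key for each argument. send_rows: Moves the arm, as the interface text tells. Its arguments: {"type":"object","properties":{"series":{"type":"array"},"grip_force":{"type":"number"}},"required":["series"]}

```bash
mkdir -p pics; cat > h.py <<'E'
import numpy as np, cv2
from rig import ctrl, imaging
def cloud(im):
    z=im["range_z"]; h,w=z.shape
    K=np.array([[im["fx"],0,im["cx"]],[0,im["fy"],im["cy"]],[0,0,1]])
    uv=np.stack(np.meshgrid(np.arange(w),np.arange(h)),-1).reshape(-1,1,2).astype(np.float64)
    n=cv2.undistortPoints(uv,K,np.array(im["D"],float)).reshape(h,w,2)
    P=np.dstack([n*z[...,None],z]).reshape(-1,3)
    X=(P-np.array(im["t"]))@np.array(im["R"])
    X[z.ravel()<=0]=np.nan
    return X.reshape(h,w,3)
E
python3 - <<'E'
from h import *
for n in ("scene","side"):
    im=imaging.get_image(n); np.savez("pics/%s0.npz"%n,**im)
    cv2.imwrite("pics/%s0.png"%n,im["color"][...,::-1])
    print(n,-np.array(im["R"]).T@np.array(im["t"]))
    X=cloud(im); z=X[...,2]
    # top-down height map
s=ctrl.observe(); print(s["t"],s["ee_pos"],s["tcp_rot"],s["width"])
E
```

```text
scene [0.99352958 0.40728298 0.73499   ]
side [ 0.31588565 -0.74001908  0.84106222]
0.1 [5.49718299e-01 4.54446463e-05 2.18176804e-01] [-3.14061983e+00 -7.62438185e-05  1.57078760e+00] 0.09319039802303626
```

View pics/scene0.png

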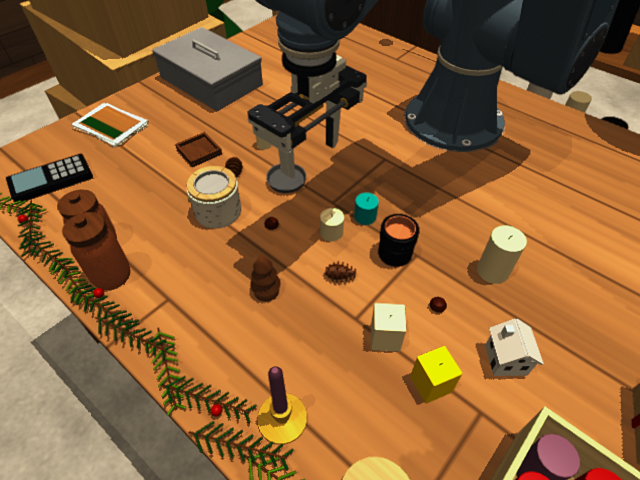

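View pics/side0.png

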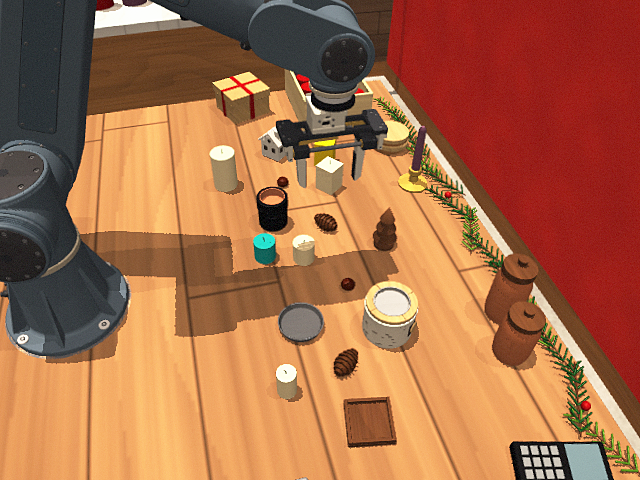

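Side view candidates:
- Slim: ivory at (287,381).
- Short: ivory (304,250), not the turquoise one (264,248).
- Pillar: ivory (223,168).
- Square: ivory (330,174), not the yellow one behind it (325,150).
- Holders: cup (272,208), log (390,315), plate (301,322), tray (370,421).
- Bystanders: tree (385,230), house (277,144).

Next I'll measure them from the depth clouds and check the choice in a close crop.

```bash
python3 - <<'E'
from h import *
from scipy.optimize import least_squares
ims={n:dict(np.load("pics/%s0.npz"%n)) for n in("side","scene")}
C={n:cloud(i) for n,i in ims.items()}
A=np.vstack([c.reshape(-1,3) for c in C.values()]); A=A[~np.isnan(A[:,0])]
S=C["side"]
def circ(P,r):
    f=lambda q:np.hypot(P[:,0]-q[0],P[:,1]-q[1])-r
    s=least_squares(f,P[:,:2].mean(0),loss="soft_l1",f_scale=.001);return s.x,np.sqrt(np.mean(f(s.x)**2))
for n,(u,v),h,R in [("slim",(287,372),.062,.018),("short",(304,243),.05,.024),("pillar",(223,155),.1,.03),("square",(330,165),.072,.034),
  ("cup",(257,193),.08,.036),("log",(368,297),.0865,.05),("plate",(301,322),.018,.0455),("tray",(370,418),.018,.055),("tree",(385,220),.112,.02),("house",(277,140),.085,.045)]:
    p=S[v-1:v+2,u-1:u+2].reshape(-1,3); p=np.nanmedian(p,0)
    for cam in("side","scene"):
        Q=C[cam].reshape(-1,3); c=p[:2].copy()
        lo=h-.006 if n!="plate" else .012
        for k in range(3):
            m=(np.abs(Q[:,2]-h)<.005)&(np.hypot(*(Q[:,:2]-c).T)<(.07 if n in("log","plate","tray","cup","tree","house") and k==0 else R+.01))
            T=Q[m]
            if len(T)<5: break
            rc=cv2.minAreaRect(T[:,:2].astype(np.float32)*1000); mec=cv2.minEnclosingCircle(T[:,:2].astype(np.float32)*1000)
            c=np.array(rc[0])/1000
        print(n,cam,p.round(3),len(T),"rect",np.round(rc[0],1),np.round(rc[1],1),round(rc[2],1),"mean",(T[:,:2].mean(0)*1000).round(1) if len(T) else "","mec",np.round(mec[0],1),round(mec[1],1))
im=ims["side"]["color"][...,::-1]
cv2.imwrite("pics/crop.png",cv2.resize(im[130:440,190:430],None,fx=1.9,fy=1.9,interpolation=2))
E
```

```text
slim side [ 0.398 -0.291  0.06 ] 327 rect [ 396.2 -292.8] [36.2 34.1] 78.1 mean [ 395.8 -293.4] mec [ 395.9 -293. ] 18.6
slim scene [ 0.398 -0.291  0.06 ] 0 rect [ 396.2 -292.8] [36.2 34.1] 78.1 mean  mec [ 395.9 -293. ] 18.6
short side [0.503 0.013 0.049] 304 rect [502.1  12.9] [49.2 45.1] 75.4 mean [501.6  11. ] mec [501.3  12.9] 25.2
short scene [0.503 0.013 0.049] 356 rect [504.9  16.7] [47.2 45.7] 41.1 mean [505.6  16.3] mec [505.4  15.2] 24.4
pillar side [0.372 0.298 0.101] 312 rect [371.3 308.8] [64.8 57.8] 48.3 mean [369.5 305.6] mec [371.2 310.3] 33.9
pillar scene [0.372 0.298 0.101] 748 rect [372.9 310.2] [59.2 60. ] 78.9 mean [374.4 309.6] mec [372.3 308.6] 31.5
square side [0.623 0.233 0.071] 280 rect [622.7 237.1] [54.2 52.3] 37.6 mean [622.4 234.8] mec [622.3 235.5] 34.4
square scene [0.623 0.233 0.071] 849 rect [625.  239.5] [51.5 49.3] 37.1 mean [626.7 240.2] mec [625.3 239.1] 33.6
cup side [0.439 0.254 0.001] 81 rect [365.  291.9] [28.5 59.6] 76.1 mean [367.2 286.9] mec [368.1 304.4] 29.8
cup scene [0.439 0.254 0.001] 141 rect [390.6 311.4] [25.4 58.9] 7.0 mean [395.
[... 504 characters left out ...]
 -161.6] 47.0
tray side [ 0.521 -0.383  0.009] 704 rect [ 517.5 -388.4] [81.5 81.3] 79.3 mean [ 515.9 -390.7] mec [ 517.  -388.4] 55.8
tray scene [ 0.521 -0.383  0.009] 353 rect [ 519.1 -387.7] [83. 81.] 79.9 mean [ 520.4 -386.2] mec [ 520.2 -388.7] 55.0
tree side [0.681 0.005 0.082] 4 rect [ 519.1 -387.7] [83. 81.] 79.9 mean [690.4  12.6] mec [ 520.2 -388.7] 55.0
tree scene [0.681 0.005 0.082] 5 rect [693.1  13.9] [3.9 2.8] 73.9 mean [693.5  13.8] mec [693.8  13.7] 2.1
house side [0.521 0.381 0.063] 42 rect [518.4 398.3] [44.4 25.7] 45.8 mean [513.9 397.8] mec [512.9 403.7] 22.8
house scene [0.521 0.381 0.063] 231 rect [530.  405.9] [64.9 26.5] 43.3 mean [524.6 404.9] mec [522.  414.4] 32.5
```

View pics/crop.png

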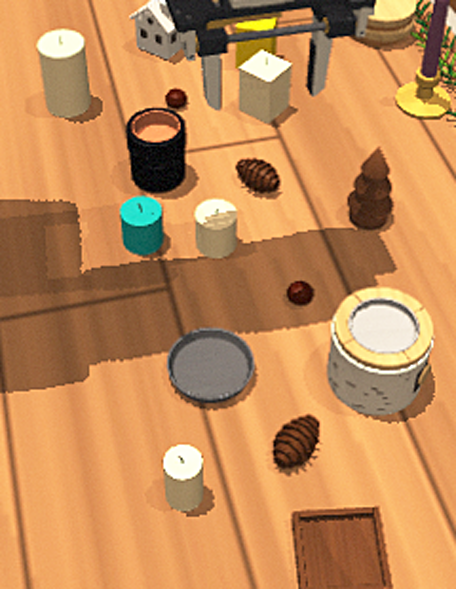

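The crop confirms the ivory ones: slim (183,478), short (216,228), pillar (64,72), square (265,87). Turquoise is at (142,226) and yellow behind the square at (256,45). My pixel for the cup missed its rim, so I'll measure it again along with the neighbours.

```bash
python3 - <<'E'
from h import *
C={n:cloud(dict(np.load("pics/%s0.npz"%n))) for n in("side","scene")}
S=C["side"]
for n,(u,v),h,R in [("cup",(272,197),.08,.036),("turq",(264,242),.05,.024),("yellow",(325,150),.05,.035)]:
    p=np.nanmedian(S[v-1:v+2,u-1:u+2].reshape(-1,3),0)
    for cam in C:
        Q=C[cam].reshape(-1,3); c=p[:2].copy(); hh=h if n!="yellow" else p[2]
        for k in range(3):
            T=Q[(np.abs(Q[:,2]-hh)<.005)&(np.hypot(*(Q[:,:2]-c).T)<(.05 if k==0 else R+.01))]
            if len(T)<5: break
            rc=cv2.minAreaRect(T[:,:2].astype(np.float32)*1000); c=np.array(rc[0])/1000
        print(n,cam,p.round(3),len(T),np.round(rc[0],1),np.round(rc[1],1),round(rc[2],1))
# small stuff: ascii height map of max height, 2cm cells
A=np.vstack([c.reshape(-1,3) for c in C.values()]); A=A[~np.isnan(A[:,0])]
A=A[(A[:,2]>.012)&(A[:,2]<.18)]
x0,y0,d=.30,-.46,.02
G=np.zeros((25,47),int); i=((A[:,0]-x0)/d).astype(int); j=((A[:,1]-y0)/d).astype(int)
ok=(i>=0)&(i<25)&(j>=0)&(j<47)&(A[:,0]>x0)&(A[:,1]>y0)
np.maximum.at(G,(i[ok],j[ok]),(A[ok,2]*100).astype(int))
for r in range(25): print("%.2f"%(x0+r*d),"".join("%2s"%(v if v else ".") for v in G[r]))
E
```

```text
cup side [0.464 0.163 0.06 ] 312 [459.5 142. ] [72.6 70. ] 77.0
cup scene [0.464 0.163 0.06 ] 490 [463.2 145. ] [70.6 70.9] 67.9
turq side [0.42  0.035 0.048] 306 [420.2  36.9] [45.  48.7] 19.7
turq scene [0.42  0.035 0.048] 329 [423.3  40. ] [48.2 45.1] 38.1
yellow side [ 0.531 -0.028  0.314] 135 [531.6 -29.8] [89.3  9.2] 4.0
yellow scene [ 0.531 -0.028  0.314] 131 [541.1   6.2] [58.9 80.6] 85.0
0.30  . . . . . . . . . . . . . . . . . . . . . . . . . . . . . . . . . . . . . . . . . . . . . . .
0.32  . . . . . . . . . . . . . . . . . . . . . . . . . . . . . . . . . . . . . .10 . . . . . . . .
0.34  . . . . . . . . . . . . . . . . . . . . . . . . . . . . . . . . . . . . 9101010 . . . . . . .
0.36  . . . . . . . 5 6 . . . . . . . . . . . . . . . . . . . . . . . . . . .10101110 9 . . . . . .
0.38  . . . . . . . 6 7 6 . . . . . . . . . . . . . . 4 5 . . . . . . . . . . 8101010 9 . . . . . .
0.40  . . . . . . . 6 6 6 . . . 2 2 2 1 . . . . . . 5 5 5 5 . . . . . . . . . . 910 9 . . . . . . .
0.42  . . . . . . . . . . . . 2 2 . . 2 1 . . . . . 5 5 6 5 . 8 8 8 8 . . . . . . . . . . . . . . .

[... 1099 characters left out ...]

0.66  . . . . . . . . . . . 8 8 9 2 . . . . . . . 6 9 8 . . . . . . . . . . . . . 1 7 7 7 . . . . 8
0.68  . . . . . . . . . . . . . . . . . . . . . . 81110 2 . . . . . . . . . . . . . . . . . . . . 9
0.70  . . . . . . . . . . . . . . . . . . . . . . 7 9 8 . . . . . . . . . . . . . . . . . . . . .10
0.72  . . . . . . . . . . . . . . . . . . . . . . . 2 . . . . . . . . . . . . . . . . . . . . . .10
0.74  . . . . . . . . . . . . . . . . . . . . . . . . . . . . . . . . . . . . . . . . . . . . . . 7
0.76  . . . . . . . . . . . . . . . . . . . . . . . . . . . . . . . . . . . . . . . . . . . . . .11
0.78  . . . . . 71111 8 . . . . . . . . . . . . . . . . . . . . . . . . . . . . . . . 5 5 5 . . .11
```

Call:
send_rows:
  series:
    - [0.065,-0.0364,-0.019,0,0]
    - [0.065,-0.0364,-0.019,0,0]
    - [0.065,-0.0364,-0.019,0,0]
    - [0.065,-0.0364,-0.019,0,0]
    - [0.065,-0.0364,-0.019,0,0]
    - [0.065,-0.0364,-0.019,0,0]
    - [0.065,-0.0364,-0.019,0,0]
    - [0.065,-0.0364,-0.019,0,0]
    - [0.065,0,0,0.03,0]
    - [0.065,0,0,0,0]
  grip_force: 15

```text
t: 1.1
ee_pos: [0.3961, -0.2907, 0.186]
tcp_rot: [-3.138, -0.004, 1.569]
force: [-0.2, -1.2, 0.7]
width: 0.0651
gripper_force: 0.0
```

```bash
python3 - <<'E'
from h import *
im=imaging.get_image("wrist"); cv2.imwrite("pics/w1.png",im["color"][...,::-1])
Q=cloud(im).reshape(-1,3)
T=Q[(np.abs(Q[:,2]-.062)<.005)&(np.hypot(Q[:,0]-.3975,Q[:,1]+.2915)<.028)]
print(len(T)); print(cv2.minAreaRect(T[:,:2].astype(np.float32)*1000) if len(T)>4 else "")
s=ctrl.observe(); print(s["ee_pos"],s["tcp_rot"],s["width"])
E
```

```text
1552
((396.74896240234375, -293.5906066894531), (34.78570556640625, 35.300296783447266), 1.0077764987945557)
[ 0.39712663 -0.29060586  0.18757524] [-3.13894062e+00 -2.52045426e-03  1.57003179e+00] 0.06468486033024927
```

View pics/w1.png

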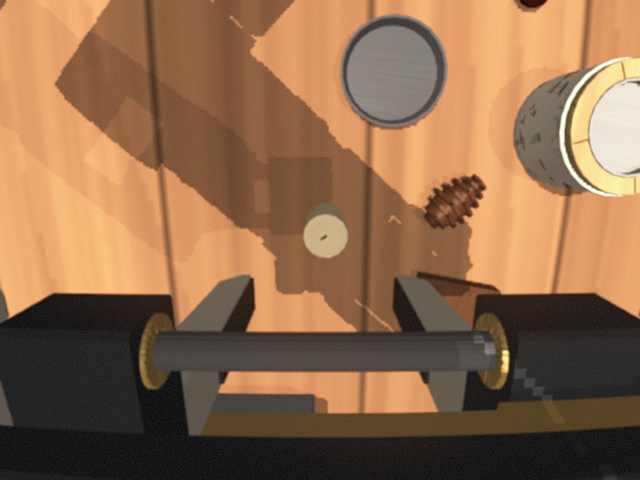

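The wrist view shows the slim candle at (326,237), centred between the fingers and within 2 mm of my estimate. I'll go down and grip it.

Call:
send_rows:
  series:
    - [0.065,-0.002,0,0.035,0]
    - [0.065,0,0,0.035,0]
    - [0.065,0,0,0.035,0]
    - [0.065,0,0,0.03,0]
    - [0.065,0,0,0.025,0]
    - [0.065,0,0,0,0]
    - [0.0,0,0,0,0]
    - [0.0,0,0,0,0]
    - [0.0,0,0,0,0]
    - [0.0,0,0,0,0]

```text
t: 2.15
ee_pos: [0.3984, -0.2935, 0.0296]
tcp_rot: [3.141, 0.001, 1.571]
force: [-0.8, -0.4, 0.7]
width: 0.0377
gripper_force: 0.3
```

Call:
send_rows:
  series:
    - [0.0,0,0,0,0]
    - [0.0,0,0,0,0]
    - [0.0,0,0,-0.01,0]
    - [0.0,0,0,-0.03,0]
    - [0.0,0,0,-0.04,0]
    - [0.0,0,0,-0.04,0]
    - [0.0,0,0,-0.04,0]
    - [0.0,0,0,-0.02,0]
    - [0.0,0,0,0,0]

```text
t: 3.05
ee_pos: [0.3989, -0.294, 0.2119]
tcp_rot: [3.137, 0.004, 1.571]
force: [-1.1, 0.5, -0.2]
width: 0.0358
gripper_force: 15.0
```

Call:
send_rows:
  series:
    - [0.0,0.0225,0.0025,0,0]
    - [0.0,0.044,0.0065,0,0]
    - [0.0,0.046,0.0065,0,0]
    - [0.0,0.046,0.0065,0,0]
    - [0.0,0.046,0.0065,0,0]
    - [0.0,0.046,0.0065,0,0]
    - [0.0,0.046,0.0065,0,0]
    - [0.0,0.046,0.0065,0,0]
    - [0.0,0.045,0.0065,0,0]
    - [0.0,0.03,0.005,0,0]

```text
t: 4.05
ee_pos: [0.4568, 0.1268, 0.2077]
tcp_rot: [-3.14, 0.0, 1.572]
force: [-0.6, -1.7, -1.3]
width: 0.0358
gripper_force: 15.0
```

Call:
send_rows:
  series:
    - [0.0,0.02,0.003,0,0]
    - [0.0,0,0,0.01,0]
    - [0.0,0,0,0.03,0]
    - [0.0,0,0,0.02,0]
    - [0.0,0,0,0,0]

```text
t: 4.55
ee_pos: [0.4583, 0.1431, 0.1455]
tcp_rot: [-3.136, 0.001, 1.57]
force: [-0.5, -0.8, -0.1]
width: 0.0356
gripper_force: 15.0
```

```bash
python3 - <<'E'
from h import *
im=imaging.get_image("wrist"); cv2.imwrite("pics/w2.png",im["color"][...,::-1])
Q=cloud(im).reshape(-1,3)
T=Q[(np.abs(Q[:,2]-.08)<.005)&(np.hypot(Q[:,0]-.4614,Q[:,1]-.1435)<.046)]
print(len(T)); print(cv2.minAreaRect(T[:,:2].astype(np.float32)*1000) if len(T)>4 else "", T.min(0),T.max(0))
s=ctrl.observe(); print(s["ee_pos"],s["tcp_rot"],s["width"])
E
```

```text
2958
((461.03240966796875, 150.12136840820312), (71.23553466796875, 54.55204772949219), 0.44028985500335693) [0.42548533 0.1226324  0.07508441] [0.49673407 0.17740918 0.08305265]
[0.4593314  0.14336066 0.14723127] [-3.13794902e+00  8.78950911e-04  1.57014262e+00] 0.035825954341499044
```

View pics/w2.png

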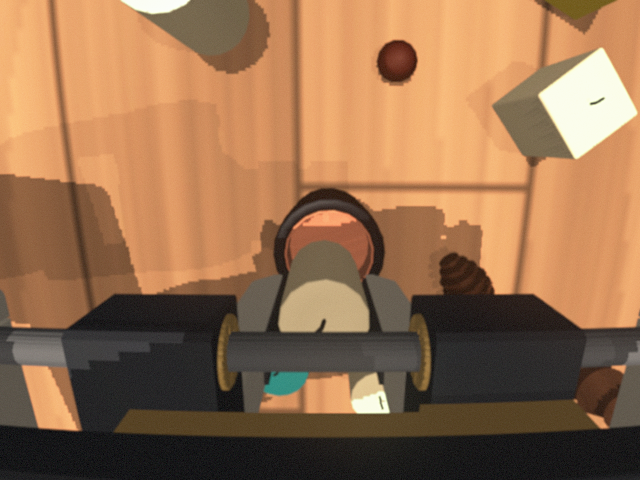

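The wrist view shows the cup's copper seat at (330,240), directly beneath the held candle. I'll lower it slowly.

Call:
send_rows:
  series:
    - [0.0,-0.001,0.0015,0.015,0]
    - [0.0,0,0,0.02,0]
    - [0.0,0,0,0.01,0]
    - [0.0,0,0,0.005,0]
    - [0.0,0,0,0.003,0]
    - [0.0,0,0,0.002,0]
    - [0.0,0,0,0,0]
    - [0.0,0,0,0,0]

```text
t: 5.4
ee_pos: [0.4622, 0.1434, 0.094]
tcp_rot: [3.141, -0.0, 1.571]
force: [0.2, -0.3, -0.1]
width: 0.0357
gripper_force: 15.0
```

Call:
send_rows:
  series:
    - [0.0,-0.001,-0.001,0.002,0]
    - [0.0,0,0,0.001,0]
    - [0.0,0,0,0.001,0]
    - [0.0,0,0,0,0]
    - [0.0,0,0,0,0]

```text
t: 5.9
ee_pos: [0.461, 0.1423, 0.0896]
tcp_rot: [-3.142, -0.0, 1.571]
force: [-0.0, 0.1, -0.6]
width: 0.0357
gripper_force: 15.0
```

Call:
send_rows:
  series:
    - [0.0,0,0,0.001,0]
    - [0.0,0,0,0.0,0]

```text
t: 6.1
ee_pos: [0.4611, 0.1424, 0.0894]
tcp_rot: [3.141, -0.0, 1.571]
force: [-5.3, -1.1, 11.8]
width: 0.036
gripper_force: 15.0
```

Touching the floor (12 N). I'll release and raise.

Call:
send_rows:
  series:
    - [0.042,0,0,0,0]
    - [0.05,0,0,0,0]
    - [0.058,0,0,0,0]
    - [0.058,0,0,0,0]
    - [0.058,0,0,-0.02,0]
    - [0.058,0,0,-0.04,0]
    - [0.06,0,0,-0.04,0]
    - [0.06,0,0,-0.04,0]

```text
t: 6.9
ee_pos: [0.4607, 0.1423, 0.2301]
tcp_rot: [-3.141, 0.0, 1.571]
force: [-0.6, 0.8, 0.3]
width: 0.0596
gripper_force: 0.0
```

```bash
python3 - <<'E'
from h import *
s=ctrl.observe(); print(s["ee_pos"],s["tcp_rot"],s["width"])
im=imaging.get_image("wrist"); Q=cloud(im).reshape(-1,3)
for h in(.08,.122):
    T=Q[(np.abs(Q[:,2]-h)<.005)&(np.hypot(Q[:,0]-.461,Q[:,1]-.142)<.046)]
    print(h,len(T),T.min(0).round(4),T.max(0).round(4))
E
```

```text
[0.46066647 0.14227521 0.23011488] [-3.14122132e+00  8.05513207e-05  1.57084711e+00] 0.05959916944406287
0.08 2344 [0.4258 0.1064 0.075 ] [0.4971 0.1775 0.085 ]
0.122 1731 [0.4429 0.1244 0.1173] [0.4783 0.1599 0.1258]
```

Slim is seated, 1 mm off the cup axis. Next is the pillar.

Call:
send_rows:
  series:
    - [0.088,0.0334,-0.0176,0,0]
    - [0.088,0.0334,-0.0176,0,0]
    - [0.088,0.0334,-0.0176,0,0]
    - [0.088,0.0334,-0.0176,0,0]
    - [0.088,0.0334,-0.0176,0,0]
    - [0.088,0,0,0.02,0]
    - [0.088,0,0,0.02,0]
    - [0.088,0,0,0,0]

```text
t: 7.75
ee_pos: [0.3717, 0.3088, 0.1864]
tcp_rot: [-3.138, 0.002, 1.571]
force: [-0.3, 0.0, -0.2]
width: 0.088
gripper_force: 0.0
```

```bash
python3 - <<'E'
from h import *
s=ctrl.observe(); print(s["ee_pos"],s["tcp_rot"],s["width"])
im=imaging.get_image("wrist"); Q=cloud(im).reshape(-1,3)
T=Q[(np.abs(Q[:,2]-.1)<.005)&(np.hypot(Q[:,0]-.3725,Q[:,1]-.3095)<.04)]
print(len(T),T.min(0).round(4),T.max(0).round(4))
E
```

```text
[0.37171854 0.3088075  0.18643979] [-3.13809409e+00  2.39518406e-03  1.57143761e+00] 0.0879928757421481
5610 [0.3417 0.278  0.095 ] [0.4009 0.3375 0.103 ]
```

Call:
send_rows:
  series:
    - [0.088,-0.001,0,0.03,0]
    - [0.088,0,0,0.04,0]
    - [0.088,0,0,0.04,0]
    - [0.088,0,0,0.024,0]
    - [0.088,0,0,0.01,0]
    - [0.088,0,0,0,0]
    - [0.0,0,0,0,0]
    - [0.0,0,0,0,0]
    - [0.0,0,0,0,0]
    - [0.0,0,0,0,0]
  grip_force: 25

```text
t: 8.8
ee_pos: [0.373, 0.3084, 0.0453]
tcp_rot: [3.141, -0.0, 1.571]
force: [-4.1, -0.1, 2.2]
width: 0.0605
gripper_force: 1.7
```

Call:
send_rows:
  series:
    - [0.0,0,0,0,0]
    - [0.0,0,0,0,0]
    - [0.0,0,0,0,0]

```text
t: 9.1
ee_pos: [0.373, 0.3085, 0.0453]
tcp_rot: [3.141, -0.0, 1.571]
force: [-3.2, -0.0, 6.4]
width: 0.0596
gripper_force: 25.0
```

Call:
send_rows:
  series:
    - [0.0,0,0,-0.01,0]
    - [0.0,0,0,-0.03,0]
    - [0.0,0,0,-0.04,0]
    - [0.0,0,0,-0.04,0]
    - [0.0,0,0,-0.03,0]
    - [0.0,0,0,-0.015,0]
    - [0.0,0,0,0,0]

```text
t: 9.8
ee_pos: [0.3737, 0.3088, 0.212]
tcp_rot: [3.138, -0.002, 1.571]
force: [-0.0, 0.2, -3.5]
width: 0.06
gripper_force: 25.0
```

Call:
send_rows:
  series:
    - [0.0,-0.02,0.0035,0,0]
    - [0.0,-0.035,0.006,0,0]
    - [0.0,-0.045,0.008,0,0]
    - [0.0,-0.045,0.008,0,0]
    - [0.0,-0.045,0.008,0,0]
    - [0.0,-0.045,0.008,0,0]
    - [0.0,-0.045,0.008,0,0]
    - [0.0,-0.045,0.008,0,0]
    - [0.0,-0.045,0.008,0,0]
    - [0.0,-0.045,0.008,0,0]

```text
t: 10.8
ee_pos: [0.4459, -0.1085, 0.2088]
tcp_rot: [-3.14, -0.0, 1.571]
force: [1.4, 0.8, -1.9]
width: 0.0597
gripper_force: 25.0
```

Call:
send_rows:
  series:
    - [0.0,-0.035,0.006,0,0]
    - [0.0,-0.019,0.0025,0,0]
    - [0.0,0,0,0.01,0]
    - [0.0,0,0,0.03,0]
    - [0.0,0,0,0.03,0]
    - [0.0,0,0,0.02,0]
    - [0.0,0,0,0,0]
    - [0.0,0,0,0,0]

```text
t: 11.6
ee_pos: [0.4547, -0.1599, 0.1195]
tcp_rot: [-3.14, -0.001, 1.571]
force: [0.1, -0.6, -2.0]
width: 0.0597
gripper_force: 25.0
```

```bash
python3 - <<'E'
from h import *
s=ctrl.observe(); print(s["ee_pos"],s["tcp_rot"],s["width"])
im=imaging.get_image("wrist"); cv2.imwrite("pics/w3.png",im["color"][...,::-1]);Q=cloud(im).reshape(-1,3)
T=Q[(np.abs(Q[:,2]-.016)<.004)&(np.hypot(Q[:,0]-.4548,Q[:,1]+.161)<.055)]
print(len(T),T.min(0).round(4),T.max(0).round(4))
E
```

```text
[ 0.45469322 -0.15990078  0.11945765] [-3.14046327e+00 -6.24920671e-04  1.57137221e+00] 0.05974131150986391
1486 [ 0.4091 -0.1786  0.012 ] [ 0.4991 -0.1181  0.02  ]
```

View pics/w3.png

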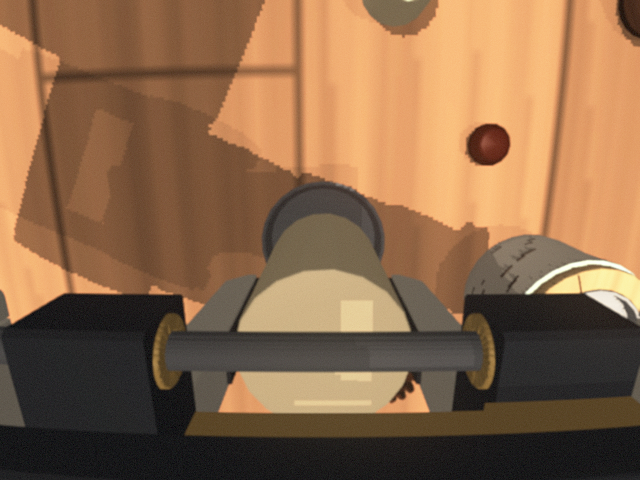

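The plate's rim is at (323,235) and the pillar is over it. Lowering with a 2 mm correction in y.

Call:
send_rows:
  series:
    - [0.0,-0.002,0,0.015,0]
    - [0.0,0,0,0.02,0]
    - [0.0,0,0,0.015,0]
    - [0.0,0,0,0.007,0]
    - [0.0,0,0,0.003,0]
    - [0.0,0,0,0.002,0]
    - [0.0,0,0,0.0,0]
    - [0.0,0,0,0,0]

```text
t: 12.45
ee_pos: [0.4553, -0.1628, 0.0582]
tcp_rot: [3.141, 0.0, 1.571]
force: [-0.4, 0.7, -1.9]
width: 0.0597
gripper_force: 25.0
```

Call:
send_rows:
  series:
    - [0.0,0,0,0.002,0]
    - [0.0,0,0,0.001,0]
    - [0.0,0,0,0.001,0]
    - [0.0,0,0,0,0]

```text
t: 12.85
ee_pos: [0.4549, -0.1626, 0.0535]
tcp_rot: [-3.141, -0.0, 1.571]
force: [-0.4, -0.4, -2.2]
width: 0.0596
gripper_force: 25.0
```

Call:
send_rows:
  series:
    - [0.0,0,0,0.001,0]
    - [0.0,0,0,0.0,0]

```text
t: 13.05
ee_pos: [0.455, -0.1627, 0.0532]
tcp_rot: [-3.142, 0.0, 1.571]
force: [-3.8, 1.8, 8.8]
width: 0.0596
gripper_force: 25.0
```

Call:
send_rows:
  series:
    - [0.066,0,0,0,0]
    - [0.075,0,0,0,0]
    - [0.085,0,0,0,0]
    - [0.085,0,0,0,0]
    - [0.085,0,0,-0.02,0]
    - [0.085,0,0,-0.04,0]
    - [0.085,0,0,-0.04,0]
    - [0.085,0,0,-0.04,0]
    - [0.085,0,0,-0.03,0]

```text
t: 13.95
ee_pos: [0.4552, -0.1628, 0.2251]
tcp_rot: [3.14, 0.001, 1.571]
force: [-0.3, -0.4, -0.1]
width: 0.0851
gripper_force: 0.0
```

```bash
python3 - <<'E'
from h import *
s=ctrl.observe(); print(s["ee_pos"],s["tcp_rot"],s["width"])
im=imaging.get_image("wrist");Q=cloud(im).reshape(-1,3)
for h in (.108,.017):
    T=Q[(np.abs(Q[:,2]-h)<.005)&(np.hypot(Q[:,0]-.4548,Q[:,1]+.162)<.05)]
    print(len(T),T.min(0).round(4),T.max(0).round(4))
E
```

```text
[ 0.45524224 -0.16277553  0.22512214] [3.13970364e+00 8.84528878e-04 1.57082009e+00] 0.0851331788458397
4551 [ 0.4255 -0.193   0.1031] [ 0.4844 -0.1338  0.1107]
913 [ 0.409  -0.1862  0.012 ] [ 0.4983 -0.118   0.0219]
```

Pillar is seated. Now the short candle, with a 42.5° turn so the fingers clear the turquoise one.

Call:
send_rows:
  series:
    - [0.07,0.0355,0.0097,0,0]
    - [0.07,0.0355,0.0097,0,0]
    - [0.07,0.0355,0.0097,0,0]
    - [0.07,0.0355,0.0097,0,0]
    - [0.07,0.0355,0.0097,0,0]
    - [0.07,0,0,0.01,-8.5]
    - [0.07,0,0,0.02,-8.5]
    - [0.07,0,0,0.02,-8.5]
    - [0.07,0,0,0.02,-8.5]
    - [0.07,0,0,0,-8.5]

```text
t: 15.0
ee_pos: [0.5021, 0.0149, 0.15]
tcp_rot: [-3.139, -0.003, 2.319]
force: [0.3, -0.5, 1.0]
width: 0.0703
gripper_force: 0.0
```

Call:
send_rows:
  series:
    - [0.07,0,0,0,0]

```text
t: 15.1
ee_pos: [0.5032, 0.0149, 0.1519]
tcp_rot: [-3.141, -0.001, 2.315]
force: [-0.3, -0.2, 0.7]
width: 0.0702
gripper_force: 0.0
```

```bash
python3 - <<'E'
from h import *
s=ctrl.observe(); print(s["ee_pos"],s["tcp_rot"],s["width"])
im=imaging.get_image("wrist");Q=cloud(im).reshape(-1,3); cv2.imwrite("pics/w4.png",im["color"][...,::-1])
T=Q[(np.abs(Q[:,2]-.05)<.005)&(np.hypot(Q[:,0]-.5035,Q[:,1]-.0148)<.034)]
print(len(T),T.min(0).round(4),T.max(0).round(4)); 
r=cv2.minAreaRect(T[:,:2].astype(np.float32)*1000); print(r)
y=s["tcp_rot"][2]; d=np.array(r[0])/1000-s["ee_pos"][:2]
print("tool dx,dy",d@[np.cos(y),np.sin(y)],d@[np.sin(y),-np.cos(y)])
E
```

```text
[0.50316563 0.01486234 0.15190041] [-3.14068494e+00 -9.46117439e-04  2.31484509e+00] 0.07017354550786167
3203 [ 0.4793 -0.0117  0.0451] [0.5267 0.0356 0.0544]
((502.87310791015625, 11.884428024291992), (47.2393913269043, 47.286216735839844), 19.555383682250977)
tool dx,dy -0.0019928299272491353 -0.002232081150756255
```

View pics/w4.png

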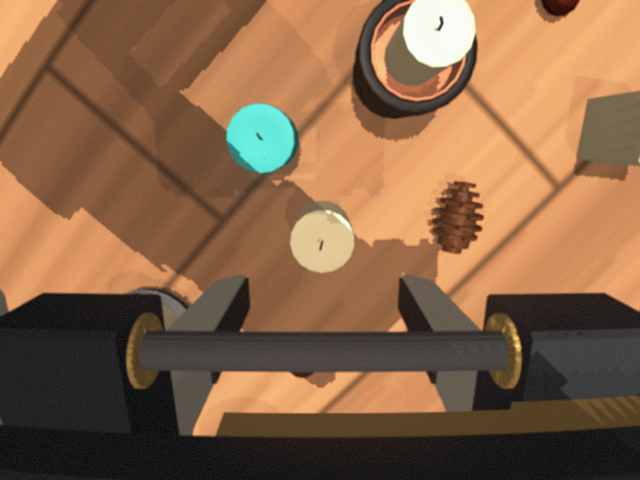

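Short candle is at (322,240), the turquoise one clear at (261,137), and the slim stands upright in its cup at (440,25). Descend and grip.

Call:
send_rows:
  series:
    - [0.07,-0.0015,-0.002,0.03,0]
    - [0.07,0,0,0.04,0]
    - [0.07,0,0,0.035,0]
    - [0.07,0,0,0.02,0]
    - [0.07,0,0,0.008,0]
    - [0.07,0,0,0,0]
    - [0.0,0,0,0,0]
    - [0.0,0,0,0,0]
    - [0.0,0,0,0,0]
    - [0.0,0,0,0,0]
  grip_force: 18

```text
t: 16.15
ee_pos: [0.5036, 0.0123, 0.0204]
tcp_rot: [3.141, 0.001, 2.312]
force: [-1.7, -0.4, 7.5]
width: 0.0475
gripper_force: 18.0
```

Call:
send_rows:
  series:
    - [0.0,0,0,0,0]
    - [0.0,0,0,0,0]
    - [0.0,0,0,0,0]

```text
t: 16.45
ee_pos: [0.5036, 0.0124, 0.0205]
tcp_rot: [3.141, 0.001, 2.312]
force: [-1.6, -0.2, 7.7]
width: 0.0475
gripper_force: 18.0
```

Call:
send_rows:
  series:
    - [0.0,0,0,-0.01,0]
    - [0.0,0,0,-0.03,0]
    - [0.0,0,0,-0.04,0]
    - [0.0,0,0,-0.04,0]
    - [0.0,0,0,-0.035,0]
    - [0.0,0,0,-0.015,0]
    - [0.0,0,0,0,0]

```text
t: 17.15
ee_pos: [0.5039, 0.0123, 0.1922]
tcp_rot: [3.139, 0.003, 2.313]
force: [-0.9, -0.5, -0.3]
width: 0.0478
gripper_force: 18.0
```

Call:
send_rows:
  series:
    - [0.0,-0.0176,-0.0048,0,0]
    - [0.0,-0.034,-0.0092,0,0]
    - [0.0,-0.038,-0.0105,0,0]
    - [0.0,-0.038,-0.0105,0,0]
    - [0.0,-0.038,-0.0105,0,0]
    - [0.0,-0.038,-0.0105,0,0]
    - [0.0,-0.025,-0.0065,0,0]
    - [0.0,-0.01,-0.0023,0,0]
    - [0.0,0,0,0,0]

```text
t: 18.05
ee_pos: [0.6161, -0.2077, 0.1883]
tcp_rot: [-3.141, -0.002, 2.311]
force: [0.6, 0.0, -1.4]
width: 0.0478
gripper_force: 18.0
```

```bash
python3 - <<'E'
from h import *
s=ctrl.observe(); print(s["ee_pos"],s["tcp_rot"],s["width"])
im=imaging.get_image("wrist");Q=cloud(im).reshape(-1,3); cv2.imwrite("pics/w5.png",im["color"][...,::-1])
# steel seat rim/birch top: outer circle fit by top points
T=Q[(np.abs(Q[:,2]-.0865)<.005)&(np.hypot(Q[:,0]-.617,Q[:,1]+.2073)<.06)]
print(len(T),T.min(0).round(4),T.max(0).round(4)); print(cv2.minEnclosingCircle(T[:,:2].astype(np.float32)*1000))
E
```

```text
[ 0.61608347 -0.20770392  0.18829473] [-3.14086086e+00 -1.69208037e-03  2.31146954e+00] 0.04777440182214896
5042 [ 0.5689 -0.2556  0.0816] [ 0.6648 -0.1605  0.0893]
((617.2423095703125, -208.790283203125), 48.58926010131836)
```

View pics/w5.png

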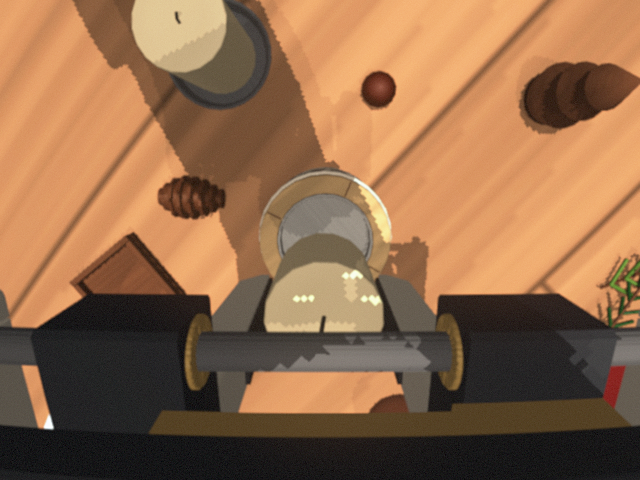

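The log's seat is at (325,232), directly under the held candle. The pillar is upright on its plate at (180,35).

Call:
send_rows:
  series:
    - [0.0,-0.001,0,0.015,0]
    - [0.0,0,0,0.025,0]
    - [0.0,0,0,0.025,0]
    - [0.0,0,0,0.012,0]
    - [0.0,0,0,0.005,0]
    - [0.0,0,0,0.003,0]
    - [0.0,0,0,0.0,0]
    - [0.0,0,0,0,0]

```text
t: 18.9
ee_pos: [0.6175, -0.2082, 0.1055]
tcp_rot: [3.141, 0.001, 2.313]
force: [0.3, -0.6, -0.9]
width: 0.048
gripper_force: 18.0
```

Call:
send_rows:
  series:
    - [0.0,0,0,0.004,0]
    - [0.0,0,0,0.003,0]
    - [0.0,0,0,0.001,0]
    - [0.0,0,0,0,0]
    - [0.0,0,0,0,0]

```text
t: 19.4
ee_pos: [0.6172, -0.2081, 0.0966]
tcp_rot: [3.142, 0.0, 2.312]
force: [-0.2, -0.3, -0.1]
width: 0.0475
gripper_force: 18.0
```

Call:
send_rows:
  series:
    - [0.0,0,0,0.001,0]
    - [0.0,0,0,0.0,0]

```text
t: 19.6
ee_pos: [0.6172, -0.2081, 0.0965]
tcp_rot: [3.141, 0.0, 2.313]
force: [-4.0, 0.8, 8.0]
width: 0.048
gripper_force: 18.0
```

Call:
send_rows:
  series:
    - [0.054,0,0,0,0]
    - [0.062,0,0,0,0]
    - [0.07,0,0,0,0]
    - [0.07,0,0,0,0]
    - [0.07,0,0,-0.02,0]
    - [0.07,0,0,-0.04,0]
    - [0.07,0,0,-0.04,0]
    - [0.07,0,0,-0.03,0]
    - [0.07,0,0,0,0]

```text
t: 20.5
ee_pos: [0.6188, -0.2087, 0.2304]
tcp_rot: [3.138, 0.007, 2.313]
force: [0.1, -0.2, 0.5]
width: 0.0702
gripper_force: 0.0
```

```bash
python3 - <<'E'
from h import *
s=ctrl.observe(); print(s["ee_pos"],s["tcp_rot"],s["width"])
im=imaging.get_image("wrist");Q=cloud(im).reshape(-1,3)
for h,r in ((.126,.04),(.0865,.06)):
    T=Q[(np.abs(Q[:,2]-h)<.005)&(np.hypot(Q[:,0]-.617,Q[:,1]+.208)<r)]
    print(len(T),T.min(0).round(4),T.max(0).round(4),cv2.minEnclosingCircle(T[:,:2].astype(np.float32)*1000))
y=s["tcp_rot"][2]; d=np.array([.624,.2383])-s["ee_pos"][:2]
print("tool dx,dy",d@[np.cos(y),np.sin(y)],d@[np.sin(y),-np.cos(y)])
E
```

```text
[ 0.6187682  -0.20868516  0.23037198] [3.138474   0.00669228 2.31260888] 0.07016786126213975
3176 [ 0.5927 -0.2323  0.1211] [ 0.6405 -0.1849  0.1304] ((616.5235595703125, -208.45086669921875), 24.0477352142334)
5397 [ 0.569  -0.257   0.0815] [ 0.6651 -0.1606  0.0912] ((617.0123291015625, -208.7493896484375), 48.48197555541992)
tool dx,dy 0.3260029069078474 0.305851607931232
```

Short is seated. Off to the square candle.

Call:
send_rows:
  series:
    - [0.08,0.033,0.031,0,0]
    - [0.08,0.033,0.031,0,0]
    - [0.08,0.033,0.031,0,0]
    - [0.08,0.033,0.031,0,0]
    - [0.08,0.033,0.031,0,0]
    - [0.08,0.033,0.031,0,0]
    - [0.08,0.033,0.031,0,0]
    - [0.08,0.033,0.031,0,0]
    - [0.08,0.033,0.031,0,0]
    - [0.08,0.029,0.027,0,0]

```text
t: 21.55
ee_pos: [0.6216, 0.2411, 0.2238]
tcp_rot: [-3.139, -0.001, 2.313]
force: [0.1, -0.4, -0.7]
width: 0.0797
gripper_force: 0.0
```

Call:
send_rows:
  series:
    - [0.08,0,0,0.02,5]
    - [0.08,0,0,0.03,0]
    - [0.08,0,0,0.01,0]
    - [0.08,0,0,0,0]

```text
t: 21.95
ee_pos: [0.6214, 0.2385, 0.1632]
tcp_rot: [-3.137, -0.002, 2.225]
force: [0.0, -0.6, 0.6]
width: 0.08
gripper_force: 0.0
```

```bash
python3 - <<'E'
from h import *
s=ctrl.observe(); print(s["ee_pos"],s["tcp_rot"],s["width"])
im=imaging.get_image("wrist");Q=cloud(im).reshape(-1,3); cv2.imwrite("pics/w6.png",im["color"][...,::-1])
T=Q[(np.abs(Q[:,2]-.072)<.005)&(np.hypot(Q[:,0]-.624,Q[:,1]-.2383)<.045)]
r=cv2.minAreaRect(T[:,:2].astype(np.float32)*1000); print(len(T),r)
y=s["tcp_rot"][2]; d=np.array(r[0])/1000-s["ee_pos"][:2]
print("tool dx,dy",d@[np.cos(y),np.sin(y)],d@[np.sin(y),-np.cos(y)],"close ang",np.degrees(y)-90)
E
```

```text
[0.62144581 0.23853203 0.16324004] [-3.13749351e+00 -1.51153323e-03  2.22539924e+00] 0.07998232014876602
4824 ((623.9751586914062, 237.0750732421875), (50.03224563598633, 49.694419860839844), 38.033695220947266)
tool dx,dy -0.0026957641446875152 0.001119446898652143 close ang 37.50598444109836
```

View pics/w6.png

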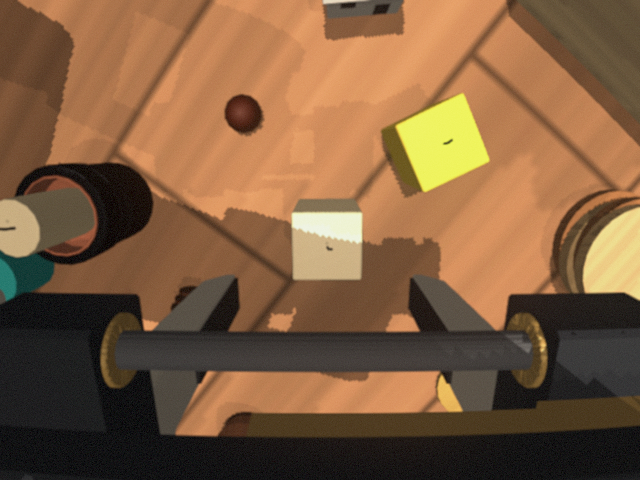

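The square candle at (327,245) sits parallel to the fingers, and the yellow one at (438,143) is clear. Descend and grip.

Call:
send_rows:
  series:
    - [0.08,-0.002,0,0.03,0]
    - [0.08,0,0,0.04,0]
    - [0.08,0,0,0.035,0]
    - [0.08,0,0,0.022,0]
    - [0.08,0,0,0.008,0]
    - [0.08,0,0,0,0]
    - [0.0,0,0,0,0]
    - [0.0,0,0,0,0]
    - [0.0,0,0,0,0]
    - [0.0,0,0,0,0]
  grip_force: 22

```text
t: 23.0
ee_pos: [0.624, 0.2376, 0.0314]
tcp_rot: [3.141, 0.0, 2.225]
force: [-0.2, 0.4, 0.2]
width: 0.0527
gripper_force: 0.0
```

Call:
send_rows:
  series:
    - [0.0,0,0,0,0]
    - [0.0,0,0,0,0]
    - [0.0,0,0,0,0]

```text
t: 23.3
ee_pos: [0.624, 0.2376, 0.0312]
tcp_rot: [3.141, 0.0, 2.225]
force: [-0.7, 0.7, 5.5]
width: 0.0499
gripper_force: 22.0
```

Call:
send_rows:
  series:
    - [0.0,0,0,-0.01,0]
    - [0.0,0,0,-0.03,0]
    - [0.0,0,0,-0.04,0]
    - [0.0,0,0,-0.04,0]
    - [0.0,0,0,-0.04,0]
    - [0.0,0,0,-0.015,0]
    - [0.0,0,0,0,0]

```text
t: 24.0
ee_pos: [0.6243, 0.2376, 0.2075]
tcp_rot: [3.138, 0.001, 2.225]
force: [-0.0, 0.4, -1.6]
width: 0.0501
gripper_force: 22.0
```

Call:
send_rows:
  series:
    - [0.0,-0.015,-0.016,0,0]
    - [0.0,-0.03,-0.0323,0,0]
    - [0.0,-0.03,-0.0323,0,0]
    - [0.0,-0.03,-0.0323,0,0]
    - [0.0,-0.03,-0.0323,0,0]
    - [0.0,-0.03,-0.0323,0,0]
    - [0.0,-0.03,-0.0323,0,0]
    - [0.0,-0.03,-0.0323,0,0]
    - [0.0,-0.03,-0.0323,0,0]
    - [0.0,-0.03,-0.0323,0,0]

```text
t: 25.0
ee_pos: [0.5523, -0.1767, 0.203]
tcp_rot: [-3.14, -0.003, 2.225]
force: [0.8, -0.7, -2.0]
width: 0.0498
gripper_force: 22.0
```

Call:
send_rows:
  series:
    - [0.0,-0.03,-0.0323,0,0]
    - [0.0,-0.03,-0.0323,0,0]
    - [0.0,-0.03,-0.0323,0,0]
    - [0.0,-0.03,-0.0323,0,0]
    - [0.0,-0.018,-0.019,0,0]
    - [0.0,-0.009,-0.0096,0,0]

```text
t: 25.6
ee_pos: [0.5167, -0.3896, 0.2028]
tcp_rot: [-3.141, -0.004, 2.223]
force: [-0.7, 0.4, -1.6]
width: 0.0501
gripper_force: 22.0
```

Call:
send_rows:
  series:
    - [0.0,0,0,0,5]
    - [0.0,0,0,0,8.5]
    - [0.0,0,0,0.01,8.5]
    - [0.0,0,0,0.03,8.5]
    - [0.0,0,0,0.03,8.5]
    - [0.0,0,0,0.02,6]
    - [0.0,0,0,0,2.9]
    - [0.0,0,0,0,0]
    - [0.0,0,0,0,0]

```text
t: 26.5
ee_pos: [0.5182, -0.3873, 0.115]
tcp_rot: [-3.141, -0.001, 1.392]
force: [-0.1, 0.2, -1.3]
width: 0.0498
gripper_force: 22.0
```

```bash
python3 - <<'E'
from h import *
s=ctrl.observe(); print(s["ee_pos"],s["tcp_rot"],s["width"])
im=imaging.get_image("wrist");Q=cloud(im).reshape(-1,3); cv2.imwrite("pics/w7.png",im["color"][...,::-1])
T=Q[(np.abs(Q[:,2]-.017)<.004)&(np.hypot(Q[:,0]-.5183,Q[:,1]+.388)<.062)]
r=cv2.minAreaRect(T[:,:2].astype(np.float32)*1000); print(len(T),r,cv2.boxPoints(r).round(1).tolist())
y=s["tcp_rot"][2]; print("close ang",np.degrees(y)-90)
E
```

```text
[ 0.51821591 -0.3873428   0.11504995] [-3.14081422e+00 -5.40334551e-04  1.39156412e+00] 0.049806757857293014
1818 ((522.28271484375, -370.5277404785156), (40.37236404418945, 80.2293472290039), 78.9229965209961) [[479.0, -382.6000061035156], [557.7999877929688, -398.0], [565.5, -358.3999938964844], [486.79998779296875, -343.0]]
close ang -10.26924873730269
```

View pics/w7.png

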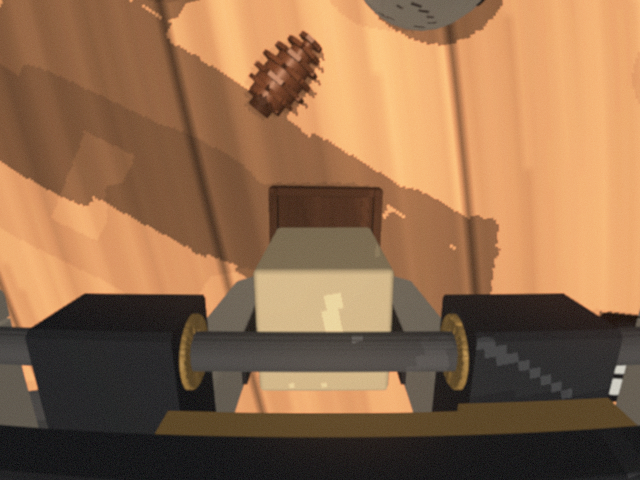

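The tray is at (326,225), centred under the candle and parallel to it. Lowering.

Call:
send_rows:
  series:
    - [0.0,-0.0015,0,0.015,0.5]
    - [0.0,0,0,0.025,0]
    - [0.0,0,0,0.016,0]
    - [0.0,0,0,0.008,0]
    - [0.0,0,0,0.004,0]
    - [0.0,0,0,0.002,0]
    - [0.0,0,0,0.0,0]
    - [0.0,0,0,0,0]

```text
t: 27.35
ee_pos: [0.5182, -0.3898, 0.0463]
tcp_rot: [3.141, 0.001, 1.381]
force: [-1.2, 0.6, -1.6]
width: 0.0495
gripper_force: 22.0
```

Call:
send_rows:
  series:
    - [0.0,0,0,0.003,0]
    - [0.0,0,0,0.002,0]
    - [0.0,0,0,0.001,0]
    - [0.0,0,0,0,0]
    - [0.0,0,0,0,0]

```text
t: 27.85
ee_pos: [0.5179, -0.3895, 0.0396]
tcp_rot: [-3.142, -0.0, 1.381]
force: [-0.6, -0.4, -1.2]
width: 0.0503
gripper_force: 22.0
```

Call:
send_rows:
  series:
    - [0.0,0,0,0.001,0]
    - [0.0,0,0,0,0]

```text
t: 28.05
ee_pos: [0.518, -0.3896, 0.0392]
tcp_rot: [3.141, 0.0, 1.381]
force: [-1.5, 0.3, 3.9]
width: 0.05
gripper_force: 22.0
```

Call:
send_rows:
  series:
    - [0.056,0,0,0,0]
    - [0.065,0,0,0,0]
    - [0.075,0,0,0,0]
    - [0.075,0,0,0,0]
    - [0.075,0,0,-0.02,0]
    - [0.075,0,0,-0.04,0]
    - [0.075,0,0,-0.04,0]
    - [0.075,0,0,-0.04,0]
    - [0.075,0,0,-0.04,0]
    - [0.075,0,0,0,0]

```text
t: 29.05
ee_pos: [0.5196, -0.391, 0.2247]
tcp_rot: [3.134, 0.005, 1.381]
force: [0.4, -0.3, -0.4]
width: 0.075
gripper_force: 0.0
```

```bash
python3 - <<'E'
from h import *
s=ctrl.observe(); print(s["ee_pos"],s["force"])
im=imaging.get_image("wrist");Q=cloud(im).reshape(-1,3)
for h,r in ((.08,.045),(.017,.06)):
    T=Q[(np.abs(Q[:,2]-h)<.004)&(np.hypot(Q[:,0]-.5183,Q[:,1]+.389)<r)]
    print(len(T),cv2.minAreaRect(T[:,:2].astype(np.float32)*1000))
im=imaging.get_image("side"); cv2.imwrite("pics/side1.png",im["color"][...,::-1])
E
```

```text
[ 0.51963493 -0.39096881  0.22470955] [ 0.36073432 -0.27441511 -0.38258099]
3428 ((517.85302734375, -390.3952941894531), (50.00919723510742, 50.0026741027832), 79.35091400146484)
1564 ((518.5064697265625, -389.86669921875), (79.87849426269531, 80.26312255859375), 78.86231231689453)
```

View pics/side1.png

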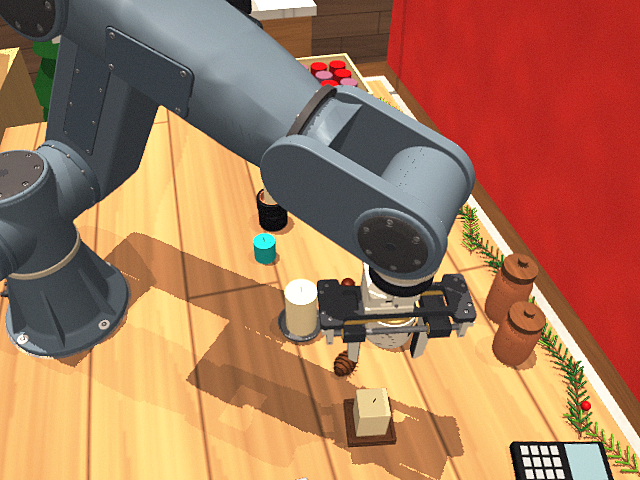

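The square stands parallel in its tray at (371,415) and the pillar is on its plate at (301,308). The slim and short were checked after placing, and the robot is clear of everything, so I'm handing in.

```bash
python3 -c "
from rig import ctrl
print(ctrl.close_job())"
```

```text
the job is handed in; nothing more can be done
None
```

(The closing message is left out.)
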